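# Walk a lamp housing up to a spectrometer port

## Robot

A 6-joint arm with a two-finger parallel gripper is mounted at the origin on the work surface. World frame = base frame: x ahead of the robot, y to its left, z up, the work surface at z = 0. Lengths are in m, angles in rad, forces in N, time in s.
With the tool pointing down it reaches from about 0.35 to 0.8 m from the base axis. Payload 7.3 kg.
Tool frame: the origin (TCP) lies between the finger pads; the fingertips stand 25 mm ahead of it and the grasp point (between the pads) lies 6 mm ahead of it (r.tip_extent is the distance from the TCP to the fingertips, in m); z points along the fingers, y is the direction in which the jaws open and shut (so a half turn about z gives the same grasp; the last joint's range is limited). The gripper opens to 85 mm and grips with 20 to 120 N. Pads are 22 mm wide; open, the fingers measure 114 mm over their backs; the gripper's body (76 mm by 85 mm) begins 54 mm behind the grasp point. The pads swing forward as they close: fully open they stand 13 mm farther back than shut.
Start: joints at [-1.383, 0.342, 1.524, -0, 1.275, -0.146], TCP at [0.172, -0.496, 0.256] pointing down, gripper open.
Joint ranges: [-2.53, 2.53], [-0.77, 2.02], [0.04, 2.7], [-1, 4.14], [0.28, 2.66], [-3.11, 3.11]. Speed limits (rad/s): [2.57, 2.57, 3.14, 3.14, 3.14, 3.14].

## Interface

Orientations are given as a unit quaternion [x, y, z, w].
In Python, from workcell import r, command_gripper, optics gives the robot as it stands. The module is installed in compiled form; this text tells all that it offers. Calls block until the motion is done:
- r.reach(position, orientation): joint-space move of the TCP to a pose.
- r.move_straight(position, orientation=None, speed=0.15, max_force=None): straight line of the TCP; orientation=None keeps the orientation; speed is the mean speed in m/s. With max_force (N) it stops when the force on the tool has changed by that much, and returns True; else False.
- r.movej(angles): joint-space move.
- command_gripper(opening, force=None): finger opening in m; force is the grip in N (None keeps the last); returns when the fingers have stopped.
- r.hold(seconds).
- r.solve_ik(position, orientation): joint angles nearest the present ones, or None.
- r.read_state(): the state.
- optics.get_image(name): name is "scene" or "top"; returns (picture, depth): 384x512x3 uint8, red, green, blue; 384x512 float32, m along the optical axis (not along the pixel's ray), 0 where there is no reading.
- optics.camera_model(name): a dict with "K" (3x3 intrinsics, pixels), "R" (3x3) and "t" (3): a world point X has camera coordinates R X + t. Camera axes: x right, y down, z forward; pixel columns grow to the right and rows downward; lengths in m; the calibration is good to about 2 mm. A picture is of the moment at which its call begins. camera_model takes no time and is no camera call.
A pose or a line that the arm cannot do raises r.PlanningError and nothing moves.
- r.finish_job(): hands the job in, once; it reports no verdict.
The state is a dict: "time_s": time; "joint_positions": joint angles; "dq": joint speeds; "tau": joint torques, N m; "eef_pos": TCP position; "eef_rot": TCP orientation; "contact_force": force on the tool from outside, world axes, zero at the start; "torque": the same for the moment, N m; "grip_width": finger opening in m.
Only numpy, scipy, OpenCV 4.12 (cv2) and the standard library are available. Lean on these libraries where they do the work, as an engineer would, in place of code of your own. Each camera call takes 0.05 s, during which the arm holds its last target.

## Task

Walk the tall white lamp housing up to the black spectrometer as one walks a heavy cabinet: tip it back on its rear bottom edge and pivot it on one rear corner, then the other, never lifting it clear of the bench. Once it is out from beside the detector post, stand it down and let go, take it again another way, since the wall will leave no room for a finger in front, tip it back again and bring it on. Leave it standing upright with its window face gently flush against the spectrometer wall, centred on the port, and leave the detector, lens mount and screwdriver alone.

Things in the scene. Friction and masses are not known exactly. Their poses are not given: they have to be found in the camera images.
- lamp: Tall white lamp housing, loose: a box 64 x 64 mm in plan, 190 mm tall, 0.6 to 0.9 kg, centre of mass 95 mm up. Origin: centre of its underside; z up, +x its front (face with a black-rimmed round window 120 mm up; yellow tick on top at that side), +y its left. Rear bottom edge: along y at x = -32 mm. On it the housing balances at a lean of 0.33 rad; 0.15 to 0.2 is enough for walking. Hold it near its top.
- lamp_front (a point): Middle of the housing's bottom front edge, at (32, 0, 0) mm in the housing's frame; same axes. At the start the housing stands upright facing the spectrometer, this point 75 to 95 mm from the wall and up to 12 mm off the port's centre line, the housing up to 0.1 rad askew.
- rear_left (a point): Rear left bottom corner of the housing, at (-32, 32, 0) mm in its frame. Held by its two sides, the housing can swivel a little between the fingers while it is leaned, so feel for the bench and the wall.
- rear_right (a point): Rear right bottom corner of the housing, at (-32, -32, 0) mm in its frame.
- front_left (a point): Front left bottom corner of the housing, at (32, 32, 0) mm in its frame.
- front_right (a point): Front right bottom corner of the housing, at (32, -32, 0) mm in its frame.
- spectrometer: Black spectrometer enclosure, fixed: a box 260 mm (x) x 340 mm (y) x 175 mm tall. Origin: centre of its underside. Its flat port wall is the face at x = -130 mm, looking to its own -x, toward the housing; its +x points from the housing into the wall.
- port_foot (a point): Foot of the port wall on the bench, straight below the port (round window in an aluminium rim, 120 mm up, with a yellow line under it), at (-130, 0, 0) mm in the spectrometer's frame; same axes. When the job is done lamp_front is here and the housing's axes are parallel to these.
- detector: Bystander, loose: detector on a post, 175 mm tall: round foot 42 mm across, thin post, black head 40 mm across from 115 to 175 mm up. Origin: centre of its underside. At the start it stands at one side of the housing (left or right), its foot about 12 to 15 mm from the housing's side and its centre 11 to 17 mm farther from the wall than the housing's, so no finger fits between.
- mount: Bystander, loose: a low round lens mount 42 mm across and 44 mm tall, on the other side of the housing at the same distances. Origin: centre of its underside.
- driver: Bystander, loose: a screwdriver lying on the bench, well away from the walk.

How it is judged:
On the way, in this order (a step that is already met when the one before it is completed fails the run):
1. the housing is tipped back (front raised) and pivoted on one rear corner, the other rear corner swung at least 12 mm while that one stays within 9 mm of where it began ((((angle between lamp's own z axis and vertical above 0.06 rad and height (world z) of any of front_left, front_right above 0.003 m) and distance of rear_left from where it was at the start of the episode below 0.009 m and distance of rear_right from where it was at the start of the episode above 0.012 m) or ((angle between lamp's own z axis and vertical above 0.06 rad and height (world z) of any of front_left, front_right above 0.003 m) and distance of rear_right from where it was at the start of the episode below 0.009 m and distance of rear_left from where it was at the start of the episode above 0.012 m))), for 0.05 s.
2. still tipped, it has been pivoted on the other corner too: both rear corners are over 12 mm from where they began (angle between lamp's own z axis and vertical above 0.06 rad and height (world z) of any of front_left, front_right above 0.003 m and distance of each of rear_left, rear_right from where it was at the start of the episode above 0.012 m), for 0.05 s.
3. stood down upright and let go, at least 20 mm from where it started (angle between lamp's own z axis and vertical below 0.03 rad and distance of lamp from where it was at the start of the episode above 0.02 m and contact force between the fingers and lamp below 0.1 N and linear speed of lamp below 0.02 m/s), for 0.2 s.
4. taken and tipped back again, within 45 mm of the wall (angle between lamp's own z axis and vertical above 0.06 rad and height (world z) of any of front_left, front_right above 0.003 m and contact force between the fingers and lamp above 1 N and x of lamp_front in the frame of port_foot above -0.045 m), for 0.05 s.
At the end, for the whole second after the job is handed in: The housing stands upright (within 0.02 rad) on the bench, released and at rest, its window face within 3 mm of the spectrometer wall and parallel to it within 0.04 rad, its middle within 8 mm of the port's centre line (x of lamp_front in the frame of port_foot above -0.003 m and y of lamp_front in the frame of port_foot between -0.008 and 0.008 m and angle between the x axis of lamp and the x axis of spectrometer, either way round below 0.04 rad and angle between lamp's own z axis and vertical below 0.02 rad and height (world z) of lamp below 0.004 m and linear speed of lamp below 0.01 m/s and contact force between the fingers and lamp below 0.1 N); the robot touches nothing.
It fails at once if the housing is lifted clear: all four bottom corners more than 6 mm above the bench (not (height (world z) of any of rear_left, rear_right, front_left, front_right below 0.006 m)).
It fails at once if the housing is toppled (leans more than 0.6 rad) (angle between lamp's own z axis and vertical above 0.6 rad).
It fails at once if the housing is rammed into the spectrometer (over 40 N) (contact force between lamp and spectrometer above 40 N).
It fails at once if the detector, the mount or the screwdriver is disturbed (moved over 15 mm, or a standing one tipped over 0.3 rad) ((distance of detector from where it was at the start of the episode above 0.015 m or angle between detector's own z axis and vertical above 0.3 rad) or (distance of mount from where it was at the start of the episode above 0.015 m or angle between mount's own z axis and vertical above 0.3 rad) or distance of driver from where it was at the start of the episode above 0.015 m).
It also fails if it takes over 69 s, if anything falls off the work surface, if the arm or the gripper's body presses on something with over 40 N, if the wrist force passes 120 N, or if a joint passes its speed limit or range.

## Working session

There is one attempt and no reset: what is moved stays moved. The work goes in short steps, each a Python script; the robot and the scene stay as the last script left them, time stands still between calls to the robot, and variables do not carry over. Pictures are saved under pics/ and viewed, and the job is handed in when it is done.

```bash
mkdir -p pics; ls; python3 - <<'E'
from workcell import r, command_gripper, optics
import cv2, numpy as np
print(r.read_state(), r.tip_extent)
for n in ["scene","top"]:
    p,d=optics.get_image(n)
    cv2.imwrite(f"pics/{n}0.png",cv2.cvtColor(p,cv2.COLOR_RGB2BGR)); np.save(f"pics/{n}0d.npy",d)
    m=optics.camera_model(n); print(n,m, -np.array(m["R"]).T@m["t"])
E
```

```text
pics
{'time_s': 0.0, 'joint_positions': array([-1.38300479e+00,  3.42733665e-01,  1.52502980e+00, -6.65884626e-05,
        1.27537622e+00, -1.45981638e-01]), 'dq': array([ 0.00071354,  0.00080651,  0.00112717, -0.00110883,  0.00282499,
       -0.00057496]), 'tau': array([ 1.88390695e-03, -4.33673143e+01, -2.46011925e+01,  4.14431071e-06,
        7.77918322e-03, -9.81958834e-06]), 'eef_pos': array([ 0.17193934, -0.49566112,  0.25561578]), 'eef_rot': array([ 9.86104813e-01,  1.66122537e-01, -4.80066407e-05, -7.72683557e-04]), 'contact_force': array([ 0.21897116,  0.14651999, -0.58957562]), 'torque': array([0.00866135, 0.00703237, 0.06344675]), 'grip_width': 0.08559722518052038} 0.025
scene {'K': array([[440.48627281,   0.        , 257.01403921],
       [  0.        , 440.48627281, 200.40332184],
       [  0.        ,   0.        ,   1.        ]]), 'R': array([[ 0.70838743,  0.70581697, -0.00310689],
       [ 0.46896711, -0.47395558, -0.74527575],
       [-0.5275008 ,  0.52648695, -0.66674913]]), 't': array([-0.39159151, -0.2065005 ,  1.14770628])} [ 0.97965643 -0.42573251  0.61011571]
top {'K': array([[472.36311664,   0.        , 258.9156945 ],
       [  0.        , 472.36311664, 194.80246503],
       [  0.        ,   0.        ,   1.        ]]), 'R': array([[ 4.34124043e-02, -9.99057057e-01,  6.00480269e-04],
       [-9.78224858e-01, -4.26292612e-02, -2.03122802e-01],
       [ 2.02956866e-01,  8.23064445e-03, -9.79153087e-01]]), 't': array([0.03465721, 0.55620433, 1.04794057])} [0.32990162 0.04970988 1.13905122]
```

View pics/scene0.png

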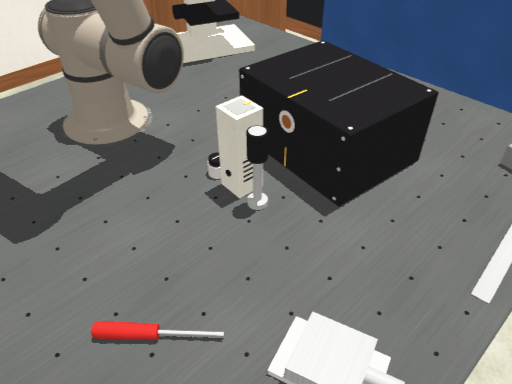

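View pics/top0.png

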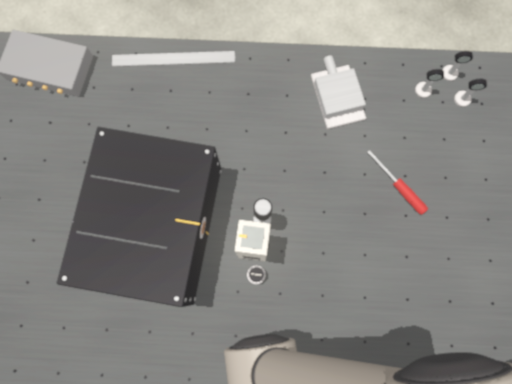

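The scene view shows the lamp at about (240,145), the detector in front of it at (257,165) and the mount at (215,165). In the top view the lamp top is at (254,238), the detector at (263,208), the mount at (256,274) and the spectrometer on the left. Next I'll measure these.

```bash
cat > h.py <<'E'
from workcell import r, command_gripper, optics
import cv2, numpy as np
def ray(m,uv,z):
    uv=np.atleast_2d(uv).astype(float); K,R,t=[np.array(m[k]) for k in("K","R","t")]
    d=np.c_[uv,np.ones(len(uv))]@np.linalg.inv(K).T@R; c=-R.T@t
    return c+d*((z-c[2])/d[:,2])[:,None]
def cloud(m,d):
    K,R,t=[np.array(m[k]) for k in("K","R","t")]
    v,u=np.mgrid[0:d.shape[0],0:d.shape[1]]
    p=np.stack([(u-K[0,2])/K[0,0]*d,(v-K[1,2])/K[1,1]*d,d],-1)
    return (p-t)@R
def project(m,X):
    K,R,t=[np.array(m[k]) for k in("K","R","t")]
    x=(np.atleast_2d(X)@R.T+t)@K.T; return x[:,:2]/x[:,2:]
E
python3 - <<'E'
from h import *
out=[]
for n in ["top","scene"]:
    im=cv2.imread(f"pics/{n}0.png"); d=np.load(f"pics/{n}0d.npy"); m=optics.camera_model(n); P=cloud(m,d)
    z=P[...,2]
    ok=d>0
    # lamp top
    box=(P[...,0]>.1)&(P[...,0]<.75)&ok
    lt=box&(z>.183)&(z<.197)&(np.abs(P[...,1])<.3)
    k,l,s,c=cv2.connectedComponentsWithStats(lt.astype(np.uint8))
    for i in range(1,k):
        if s[i,4]>150: 
            mask=(l==i).astype(np.uint8); Q=P[l==i]
            rc=cv2.minAreaRect((Q[:,:2]*1000).astype(np.float32)); print(n,"z190",s[i],Q.mean(0).round(4),rc)
    st=box&(z>.168)&(z<.181)
    k,l,s,c=cv2.connectedComponentsWithStats(st.astype(np.uint8))
    for i in range(1,k):
        if s[i,4]>80:
            Q=P[l==i]; print(n,"z175",s[i],Q.mean(0).round(4),cv2.minAreaRect((Q[:,:2]*1000).astype(np.float32)))
    for lo,hi,nm in((.037,.05,"mount"),):
        q=box&(z>lo)&(z<hi)
        k,l,s,c=cv2.connectedComponentsWithStats(q.astype(np.uint8))
        for i in range(1,k):
            if s[i,4]>80:
                Q=P[l==i]; print(n,nm,s[i],Q.mean(0).round(4))
im=cv2.imread("pics/top0.png"); cv2.imwrite("pics/t_zoom.png",cv2.resize(im[170:310,180:310],None,fx=4,fy=4,interpolation=cv2.INTER_CUBIC))
im=cv2.imread("pics/scene0.png"); cv2.imwrite("pics/s_zoom.png",cv2.resize(im[70:220,190:350],None,fx=4,fy=4,interpolation=cv2.INTER_CUBIC))
E
```

```text
top z190 [ 235  220   35   35 1000] [0.4395 0.0683 0.1902] ((439.9996032714844, 68.36072540283203), (63.627899169921875, 64.07077026367188), 85.15849304199219)
top z175 [   56   126   159   181 20283] [0.4751 0.3072 0.1747] ((481.8872985839844, 308.07061767578125), (261.1640930175781, 340.7991638183594), 82.39096069335938)
top z175 [253 198  19  19 290] [0.5044 0.0503 0.1749] ((504.8653869628906, 50.3419189453125), (38.219444274902344, 37.41588592529297), 2.460796356201172)
top mount [248 266  16  16 193] [0.372  0.0591 0.0438]
scene z190 [ 97  64  86  26 324] [0.2208 0.0127 0.1906] ((195.43411254882812, 1.9708251953125), (182.02914428710938, 95.1355209350586), 45.38656997680664)
scene z190 [216  96  48  28 769] [0.4445 0.0632 0.1906] ((439.7250671386719, 67.31755828857422), (65.88363647460938, 66.38407897949219), 85.54525756835938)
scene z175 [ 240   40  199   99 9859] [0.5016 0.2903 0.1763] ((480.8141784667969, 307.17913818359375), (263.4601135253906, 343.1026916503906), 82.40917205810547)
scene z175 [147  73  34  20 137] [0.2399 0.0378 0.1746] ((238.4715576171875, 43.427268981933594), (14.176305770874023, 93.7176513671875), 5.410900115966797)
scene z175 [217 112  47  19 279] [0.4571 0.0532 0.1745] ((455.0419921875, 51.68203353881836), (87.93605041503906, 46.655818939208984), 42.934017181396484)
scene z175 [247 125  22  17 281] [0.5083 0.0463 0.1753] ((505.84613037109375, 48.41339874267578), (37.52426528930664, 38.66593933105469), 75.56696319580078)
scene mount [398   1 114  33 451] [0.3329 1.2263 0.0436]
scene mount [269 138 155  57 714] [0.585  0.2225 0.0435]
scene mount [209 153  12  13 121] [0.3715 0.0524 0.0443]
scene mount [221 167  32  18 145] [0.4516 0.0428 0.0434]
```

View pics/t_zoom.png

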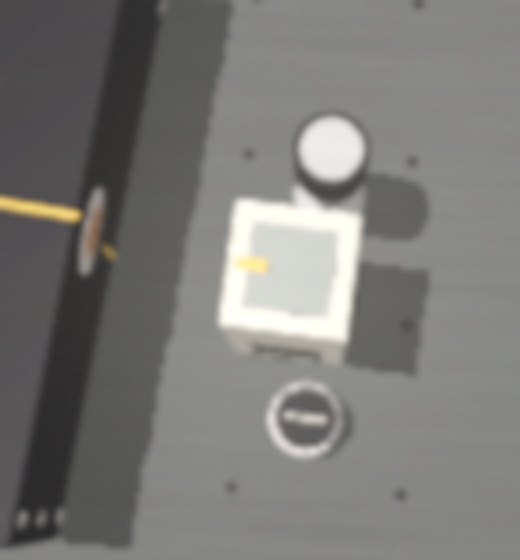

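View pics/s_zoom.png

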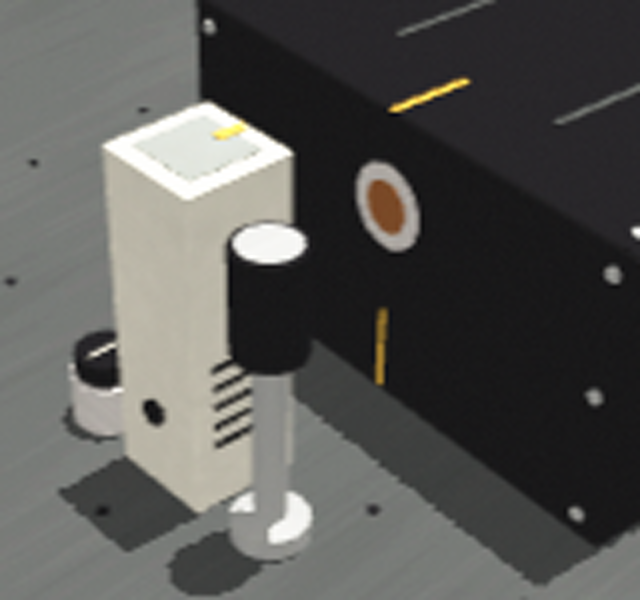

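```bash
cat >> h.py <<'E'
from scipy.spatial.transform import Rotation as Ro
SY=np.deg2rad(82.40); SX=np.array([np.cos(SY),np.sin(SY)]); SYV=np.array([-SX[1],SX[0]])
SC=np.array([.4814,.3078]); PF=SC-.13*SX
def w2s(p): d=np.asarray(p)[:2]-PF; return np.array([d@SX,d@SYV])
def nn(y): return np.array([-np.sin(y),np.cos(y)])
def lamp_pose(M,yaw,lean,z0=0.):
    """M: rear-edge midpoint in S frame; yaw rel. S; lean back"""
    R=Ro.from_euler('z',SY+yaw)*Ro.from_euler('y',-lean)
    pr=np.r_[PF+M[0]*SX+M[1]*SYV,z0]
    return pr-R.apply([-.032,0,0]),R   # lamp origin
def tool(M,yaw,lean,mode,sgn,gx=0.,gz=.169,z0=0.):
    o,R=lamp_pose(M,yaw,lean,z0)
    p=o+R.apply([gx,0,gz])
    yv=np.array([1.,0,0])*sgn if mode==1 else np.array([0,1.,0])*sgn
    zv=np.array([0,0,-1.]); xv=np.cross(yv,zv)
    return p,(R*Ro.from_matrix(np.c_[xv,yv,zv])).as_quat()
def pivot(M,y0,y1,c):
    """c=+1 pivot on rear left, -1 rear right"""
    return np.asarray(M)+c*.032*(nn(y0)-nn(y1))
E
python3 - <<'E'
from h import *
L=np.array([.440,.0680]); yaw0=np.deg2rad(85.25)-SY
f=w2s(L)+.032*np.array([np.cos(yaw0),np.sin(yaw0)]); M0=w2s(L)-.032*np.array([np.cos(yaw0),np.sin(yaw0)])
print("front",f,"M0",M0,"yaw0",yaw0,"det",w2s([.505,.0498]),"mount",w2s([.372,.0575]),"PF",PF)
for sgn in(1,-1):
    M=M0;y=yaw0
    for (yn,c) in((-.2,-1),(.1,1),(-.4,-1),(0,1)):
        for ln in (0,.17):
            j=r.solve_ik(*tool(M,y,ln,1,sgn)); print(sgn,1,y,ln,None if j is None else np.round(j,2))
        M=pivot(M,y,yn,c);y=yn
    print(M)
    for (yn,c) in((.27,1),(-.27,-1),(0,1)):
        for ln in (0,.12):
            j=r.solve_ik(*tool(M,y,ln,2,sgn,gx=.008)); print(sgn,2,y,ln,None if j is None else np.round(j,2))
        M=pivot(M,y,yn,c);y=yn
    print(M)
E
```

```text
front [-0.08120848  0.01091232] M0 [-0.14512932  0.00773016] yaw0 0.049741883681838406 det [-0.12261236 -0.05751484] mount [-0.1325701   0.07533521] PF [0.46420667 0.17894198]
1 1 0.049741883681838406 0 [-0.02  0.3   1.86 -0.    0.98 -1.51]
1 1 0.049741883681838406 0.17 [-0.2   0.28  1.89  0.2   1.   -1.8 ]
1 1 -0.2 0 [-0.    0.32  1.83 -0.    0.99 -1.24]
1 1 -0.2 0.17 [-0.18  0.26  1.92  0.21  0.95 -1.54]
1 1 0.1 0 [ 0.02  0.31  1.85 -0.    0.99 -1.52]
1 1 0.1 0.17 [-0.16  0.29  1.88  0.2   1.01 -1.81]
1 1 -0.4 0 [ 0.04  0.34  1.79 -0.    1.01 -1.  ]
1 1 -0.4 0.17 [-0.11  0.26  1.92  0.2   0.9  -1.27]
[-0.09951129  0.00176163]
1 2 0 0 [ 0.1   0.34  1.8  -0.    1.01 -2.91]
1 2 0 0.12 None
1 2 0.27 0 None
1 2 0.27 0.12 [-0.    0.32  1.83  0.14  1.02  2.92]
1 2 -0.27 0 [ 0.14  0.37  1.75 -0.    1.02 -2.6 ]
1 2 -0.27 0.12 [ 0.04  0.31  1.83  0.13  0.95 -2.78]
[-0.06536966  0.00176163]
-1 1 0.049741883681838406 0 [-0.02  0.3   1.86 -0.    0.98  1.63]
-1 1 0.049741883681838406 0.17 [-0.2   0.28  1.89  0.2   1.    1.34]
-1 1 -0.2 0 [-0.    0.32  1.83 -0.    0.99  1.9 ]
-1 1 -0.2 0.17 [-0.18  0.26  1.92  0.21  0.95  1.6 ]
-1 1 0.1 0 [ 0.02  0.31  1.85 -0.    0.99  1.62]
-1 1 0.1 0.17 [-0.16  0.29  1.88  0.2   1.01  1.34]
-1 1 -0.4 0 [ 0.04  0.34  1.79 -0.    1.01  2.15]
-1 1 -0.4 0.17 [-0.11  0.26  1.92  0.2   0.9   1.87]
[-0.09951129  0.00176163]
-1 2 0 0 [ 0.1   0.34  1.8  -0.    1.01  0.23]
-1 2 0 0.12 [-0.02  0.31  1.84  0.14  0.98  0.03]
-1 2 0.27 0 [ 0.12  0.33  1.82 -0.    1.   -0.02]
-1 2 0.27 0.12 [-0.    0.32  1.83  0.14  1.02 -0.22]
-1 2 -0.27 0 [ 0.14  0.37  1.75 -0.    1.02  0.54]
-1 2 -0.27 0.12 [0.04 0.31 1.83 0.13 0.95 0.36]
[-0.06536966  0.00176163]
```

```bash
cat >> h.py <<'E'
import json
def snap(tag):
    for n in("top","scene"):
        p,d=optics.get_image(n); cv2.imwrite(f"pics/{n}_{tag}.png",cv2.cvtColor(p,cv2.COLOR_RGB2BGR)); np.save(f"pics/{n}_{tag}d.npy",d)
    t=cv2.imread(f"pics/top_{tag}.png")[150:320,160:330]; s=cv2.imread(f"pics/scene_{tag}.png")[60:230,170:340]
    cv2.imwrite(f"pics/z_{tag}.png",cv2.resize(np.hstack([t,s]),(800,400),interpolation=cv2.INTER_CUBIC))
def st(msg=""):
    s=r.read_state(); print(msg,"t%.2f"%s["time_s"],"p",s["eef_pos"].round(4),"F",s["contact_force"].round(1),"T",s["torque"].round(2),"w%.4f"%s["grip_width"],flush=True)
    return s
E
python3 - <<'E'
from h import *
M=np.array([-.14513,.00773]);y=.0497
p,q=tool(M,y,0,1,1)
command_gripper(.085,60)
r.reach(p+[0,0,.1],q); st("above")
print(r.move_straight(p,q,speed=.1,max_force=8)); st("down")
snap("a")
command_gripper(0.0,60); st("grip")
snap("b")
E
```

```text
above t2.55 p [0.4402 0.0674 0.269 ] F [ 0.6 -0.7  0.8] T [-0.   -0.   -0.03] w0.0851
False
down t3.70 p [0.4404 0.068  0.1695] F [ 0.1 -0.2 -0.1] T [-0.01 -0.02  0.06] w0.0852
grip t4.12 p [0.4403 0.0679 0.1696] F [-1.1 -1.   5.7] T [0.06 0.2  0.05] w0.0633
```

View pics/z_b.png

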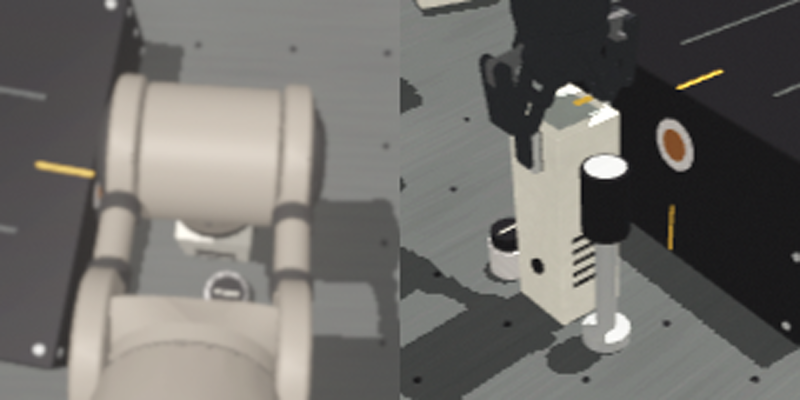

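The lamp is held: the rear finger is on its back face at about (530,150) of the picture, clear of the detector head at (605,200). Tipping back now.

```bash
cat >> h.py <<'E'
def lean(M,y,l0,l1,mode,sgn,gx=0.,gz=.169,n=3,speed=.03,z0=0.):
    for l in np.linspace(l0,l1,n+1)[1:]:
        p,q=tool(M,y,l,mode,sgn,gx,gz,z0); r.move_straight(p,q,speed=speed)
def swing(M,y0,y1,c,l,mode,sgn,gx=0.,gz=.169,n=2,speed=.012,z0=0.):
    for y in np.linspace(y0,y1,n+1)[1:]:
        Mn=pivot(M,y0,y,c); p,q=tool(Mn,y,l,mode,sgn,gx,gz,z0); r.move_straight(p,q,speed=speed)
    return Mn
E
python3 - <<'E'
from h import *
M=np.array([-.14513,.00773]);y=.0497
lean(M,y,0,.17,1,1); st("lean")
snap("c")
E
```

```text
lean t5.65 p [0.4379 0.039  0.1723] F [-0.4  0.6  6.3] T [-0.01  0.13  0.  ] w0.0637
```

View pics/z_c.png

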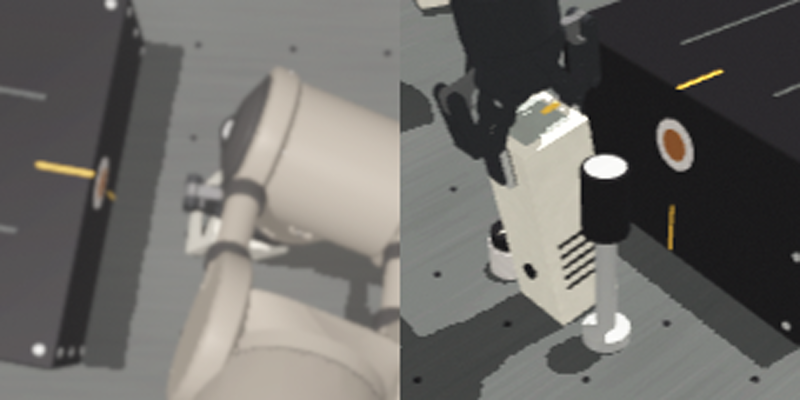

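The lamp is leaning back on its rear edge, with about 6 N on the bench. First pivot is on the rear right corner.

```bash
python3 - <<'E'
from h import *
M=np.array([-.14513,.00773]);y=.0497
M=swing(M,y,-.2,-1,.17,1,1); st("sw1"); print(M.tolist())
snap("d")
E
```

```text
sw1 t6.72 p [0.4401 0.0455 0.1723] F [-2.2 -6.2  8. ] T [-2.15  0.71 -0.04] w0.0632
[-0.13718283607222231, 0.007131643796463375]
```

View pics/z_d.png

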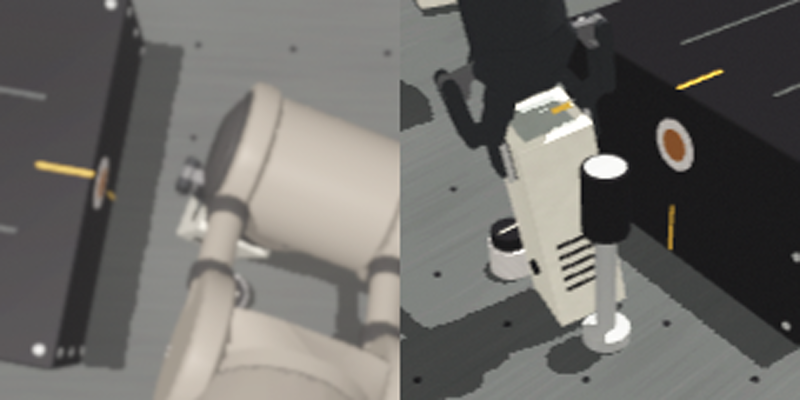

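```bash
cat >> h.py <<'E'
def overlay(tag,M,y,l):
    o,R=lamp_pose(M,y,l); m=optics.camera_model("scene")
    im=cv2.imread(f"pics/scene_{tag}.png")[90:230,190:330].copy(); im=cv2.resize(im,(700,700),interpolation=cv2.INTER_CUBIC)
    for i,c in enumerate([(-.032,.032,0),(-.032,-.032,0),(.032,.032,0),(.032,-.032,0),(-.032,.032,.19),(-.032,-.032,.19),(.032,.032,.19),(.032,-.032,.19)]):
        u=(project(m,o+R.apply(c))[0]-[190,90]+.5)*5
        cv2.drawMarker(im,tuple(int(v) for v in u),(0,0,255) if i<4 else (0,255,0),cv2.MARKER_CROSS,14,2)
    cv2.imwrite(f"pics/ov_{tag}.png",im)
E
python3 - <<'E'
from h import *
overlay("c",[-.14513,.00773],.0497,.17)
overlay("d",[-0.13718283607222231, 0.007131643796463375],-.2,.17)
E
```

```text
(no output)
```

View pics/ov_c.png

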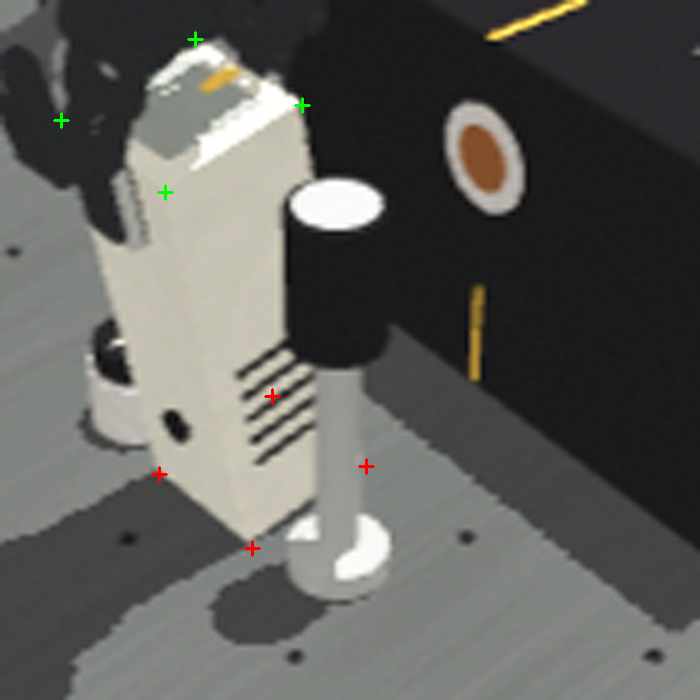

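View pics/ov_d.png

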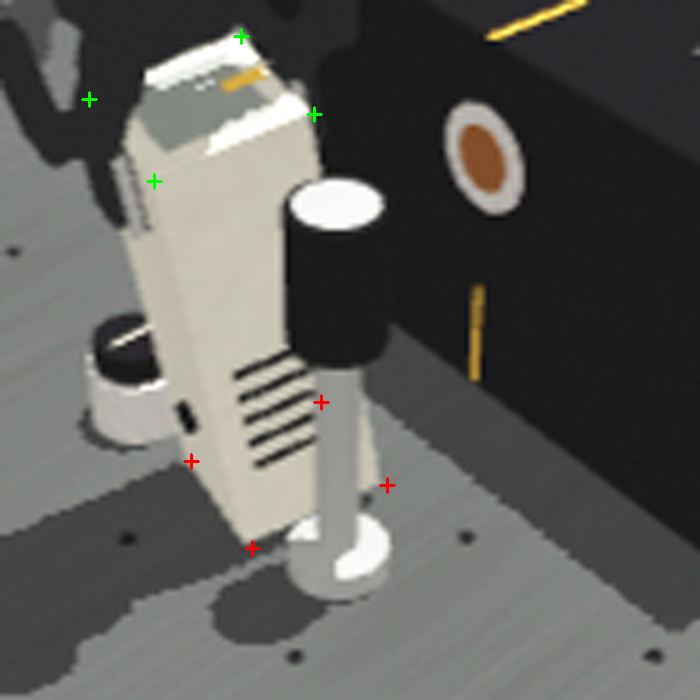

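The predicted corners match the pictures within 1–2 px, for example the rear right corner at (252,548) against (248,543). So the rear right corner held and the left swung about 16 mm. Continuing the walk.

```bash
python3 - <<'E'
from h import *
M=np.array([-0.13718,0.00713]); z=.0006
p,q=tool(M,-.2,.17,1,1,z0=z); r.move_straight(p,q,speed=.01); st("raise")
M=swing(M,-.2,.1,1,.17,1,1,z0=z); st("sw2"); print(M.tolist())
snap("e"); overlay("e",M,.1,.17)
E
```

```text
raise t7.07 p [0.4399 0.0461 0.1723] F [-0.9 -5.1  0.9] T [-1.96  0.32  0.02] w0.0633
sw2 t8.17 p [0.4407 0.0564 0.1724] F [ 0.9 -2.9 -1.6] T [-1.23  0.02  0.03] w0.0635
[-0.12762791208185953, 0.006651997202022906]
```

View pics/ov_e.png

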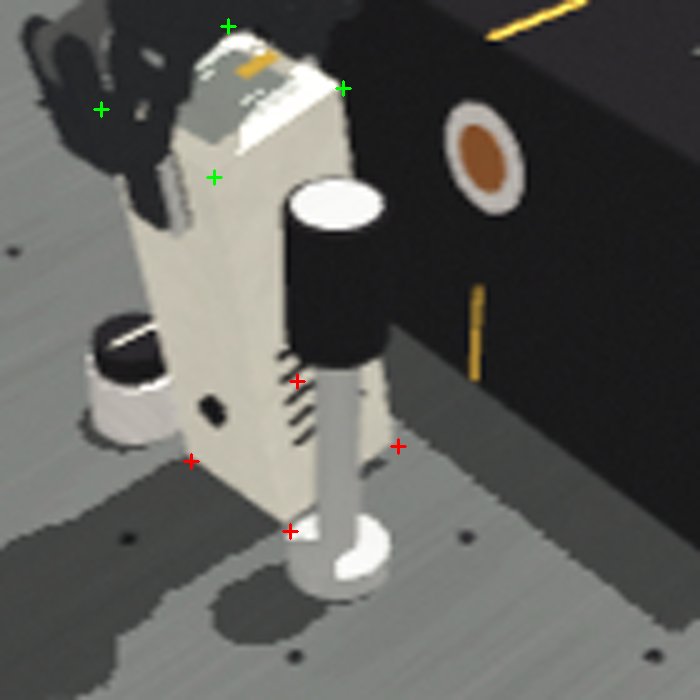

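Tracking is still good (rear left (191,461), rear right (290,531)). Next come the last two pivots of this leg, then stand it down.

```bash
python3 - <<'E'
from h import *
M=np.array([-0.12763,0.00665]); z=.0003
M=swing(M,.1,-.4,-1,.17,1,1,z0=z,n=3); st("sw3"); print(M.tolist())
snap("f"); overlay("f",M,-.4,.17)
M=swing(M,-.4,0,1,.17,1,1,z0=z,n=3); st("sw4"); print(M.tolist())
snap("g"); overlay("g",M,0,.17)
E
```

```text
sw3 t10.05 p [0.4465 0.071  0.1723] F [-2.4 -3.9  2.7] T [-1.51  0.79 -0.07] w0.0633
[-0.11197394371342467, 0.0042838185191954965]
sw4 t11.68 p [0.45   0.0834 0.1723] F [-0.  -4.6  1.9] T [-1.46  0.13  0.11] w0.0633
[-0.09951255675954786, 0.0017577703272878198]
```

View pics/ov_f.png

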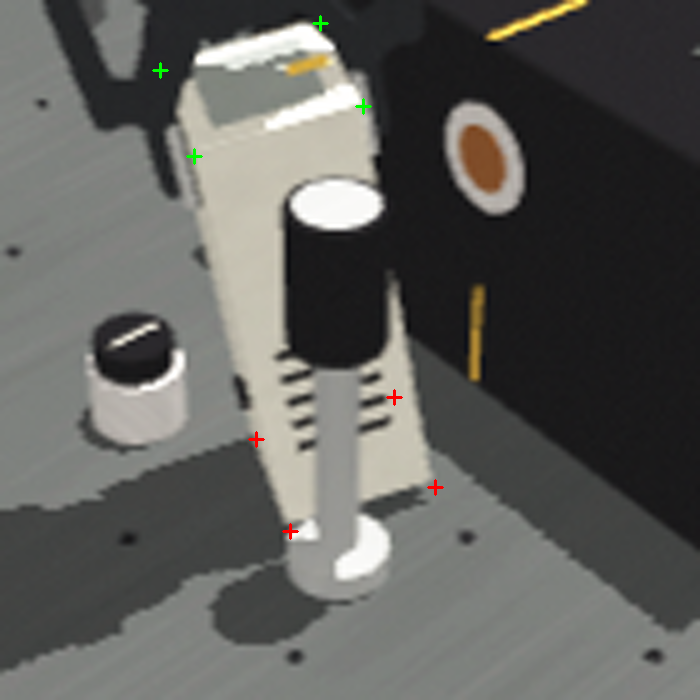

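View pics/ov_g.png

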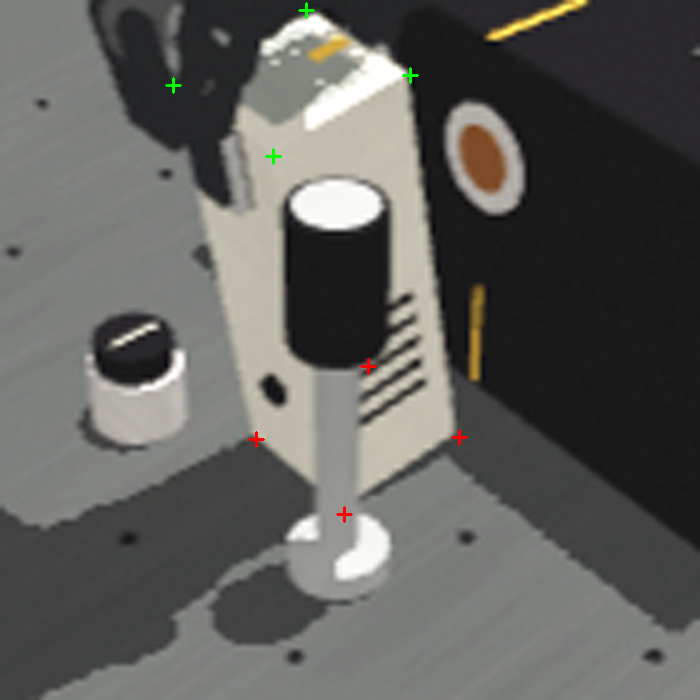

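Positions match (front right (459,437), and the detector head has not moved at (337,270)). Standing it down, releasing, and looking again.

```bash
python3 - <<'E'
from h import *
M=np.array([-.09951,.00176])
lean(M,0,.17,0.0,1,1,z0=.0003); st("down")
command_gripper(.082,60); st("open"); r.hold(.3)
s=st("held")
p=s["eef_pos"]+[0,0,.09]; r.move_straight(p,speed=.12)
r.reach(np.array([.40,-.08,.30]),s["eef_rot"]); st("away")
snap("h")
E
cat > meas.py <<'E'
from h import *
import sys
def meas(tag):
    for n in("top","scene"):
        d=np.load(f"pics/{n}_{tag}d.npy"); P=cloud(optics.camera_model(n),d)
        im=cv2.imread(f"pics/{n}_{tag}.png").astype(int)
        b=(d>0)&(P[...,2]>.185)&(P[...,2]<.196)&(P[...,0]>.36)&(P[...,0]<.54)&(P[...,1]>.03)&(P[...,1]<.22)&(im.min(2)>45)
        k,l,s,c=cv2.connectedComponentsWithStats(b.astype(np.uint8)); i=1+np.argmax(s[1:,4])
        Q=P[l==i]; rc=cv2.minAreaRect((Q[:,:2]*1000).astype(np.float32)); a=rc[2]
        while a<45:a+=90
        y=np.deg2rad(a)-SY; L=w2s(np.array(rc[0])/1000)
        f=L+.032*np.array([np.cos(y),np.sin(y)])
        print(n,"size",np.round(rc[1],1),"yaw %.4f"%y,"ctr",L.round(4),"front",f.round(4),"zmean %.4f"%Q[:,2].mean(),"zstd %.4f"%Q[:,2].std())
        b=(d>0)&(P[...,2]>.17)&(P[...,2]<.18)&(np.hypot(P[...,0]-.505,P[...,1]-.05)<.03)
        if b.sum()>50: print("   det",P[b][:,:2].mean(0).round(4),b.sum())
meas(sys.argv[1])
E
python3 meas.py h
```

```text
down t13.20 p [0.4537 0.1123 0.1696] F [ 1.  -3.2  5.1] T [-0.47 -0.17 -0.02] w0.0632
open t13.53 p [0.4532 0.1123 0.169 ] F [-0.5  0.   0.6] T [-0.01 -0.    0.02] w0.0820
held t13.82 p [0.4535 0.1123 0.1693] F [ 0.1  0.  -0.7] T [0.02 0.04 0.02] w0.0822
away t15.55 p [ 0.4001 -0.0795  0.2995] F [-0.7  1.1  0.1] T [ 0.02  0.04 -0.  ] w0.0820
top size [63.9 64.1] yaw -0.0044 ctr [-0.067   0.0018] front [-0.035   0.0017] zmean 0.1901 zstd 0.0018
   det [0.5046 0.0503] 281
scene size [65.1 66.4] yaw -0.0046 ctr [-0.0681  0.0015] front [-0.0361  0.0014] zmean 0.1911 zstd 0.0018
   det [0.5078 0.0468] 263
```

View pics/z_h.png

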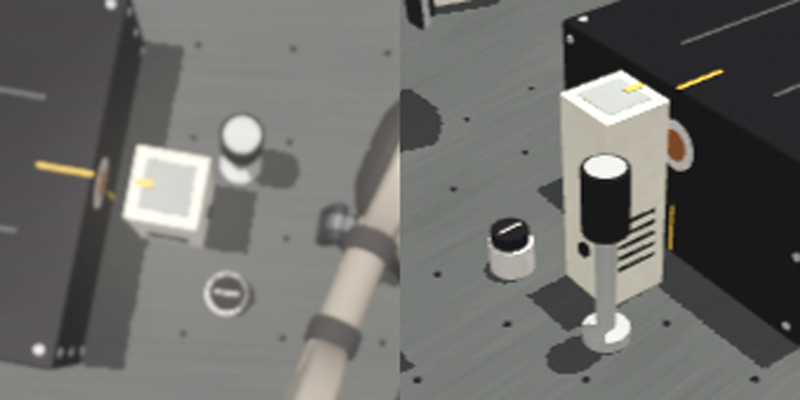

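The lamp stands released: front about 35 mm from the wall, 1.7 mm off the centre line, yaw about -0.004. The detector and mount have not moved. Now taking it by the sides.

```bash
python3 - <<'E'
from h import *
M=np.array([-.0992,.0018]);y=-.0045; k=dict(gx=.008)
p,q=tool(M,y,0,2,-1,**k)
command_gripper(.085,80)
r.reach(p+[0,0,.1],q); st("above")
print(r.move_straight(p,q,speed=.1,max_force=8)); st("down")
command_gripper(0.0,80); st("grip")
lean(M,y,0,.13,2,-1,z0=.0003,**k); st("lean")
snap("i"); overlay("i",M,y,.13)
E
```

```text
above t17.65 p [0.4548 0.1203 0.2691] F [-0.  -0.6  0.6] T [-0.01 -0.01 -0.03] w0.0850
False
down t18.80 p [0.4552 0.1205 0.1695] F [ 0.1 -1.  -0. ] T [ 0.02 -0.01  0.03] w0.0848
grip t19.13 p [0.4547 0.1206 0.1698] F [-1.5  0.6  5.5] T [-0.04  0.37  0.05] w0.0635
lean t20.33 p [0.4518 0.0986 0.1733] F [-1.9  0.8  4.9] T [0.18 0.35 0.03] w0.0633
```

View pics/ov_i.png

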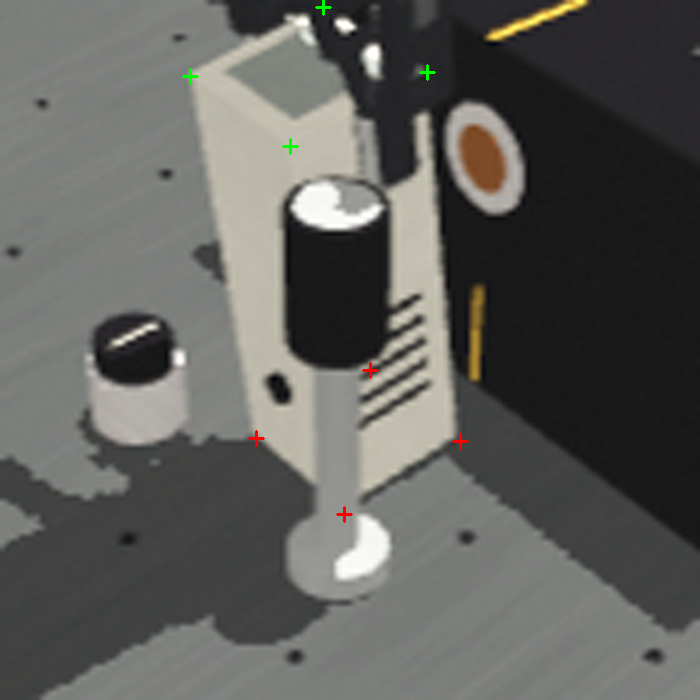

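Tipped again, with all corners on prediction (rear left top (190,76), front right bottom (460,440)). Walking on.

```bash
python3 - <<'E'
from h import *
M=np.array([-.0992,.0018]);y=-.0045; k=dict(gx=.008)
M=swing(M,y,.2,1,.13,2,-1,z0=.0004,**k); st("sw1"); print(M.tolist())
snap("j"); overlay("j",M,.2,.13)
M=swing(M,.2,-.32,-1,.13,2,-1,z0=.0004,n=3,**k); st("sw2"); print(M.tolist())
snap("k"); overlay("k",M,-.32,.13)
E
python3 -c "
import cv2,numpy as np
cv2.imwrite('pics/jk.png',cv2.resize(np.hstack([cv2.imread('pics/ov_j.png'),cv2.imread('pics/ov_k.png')]),(800,400)))"
```

```text
sw1 t21.35 p [0.4487 0.1047 0.1731] F [ 0.9 -4.8  0.8] T [-1.58 -0.21 -0.03] w0.0631
[-0.09269858190055755, 0.0024375455096270174]
sw2 t23.48 p [0.4602 0.1195 0.1731] F [-0.5 -2.7  2.2] T [-1.24  0.22 -0.02] w0.0636
[-0.07627503337539981, 0.001450948397345392]
```

View pics/jk.png

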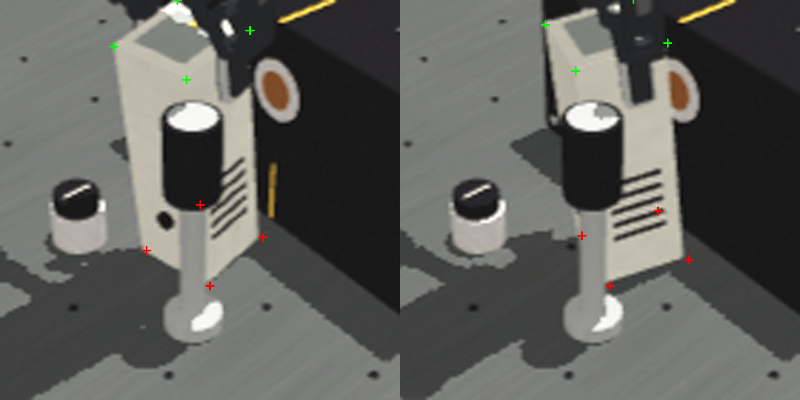

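```bash
python3 - <<'E'
from h import *
M=np.array([-.07628,.00145]); k=dict(gx=.008)
M=swing(M,-.32,0,1,.13,2,-1,z0=.0004,**k); st("sw3"); print(M.tolist())
snap("l"); overlay("l",M,0,.13)
Mt=M+[.006,0]; p,q=tool(Mt,0,.13,2,-1,z0=.0004,**k)
print(r.move_straight(p,q,speed=.008,max_force=4)); s=st("push")
p0=tool(M,0,.13,2,-1,z0=.0004,**k)[0]
print("moved along wall normal",(s["eef_pos"]-p0)[:2]@SX)
snap("m")
E
```

```text
sw3 t24.84 p [0.4579 0.1312 0.1729] F [-1.3 -0.5 -5.3] T [-0.48 -0.06 -0.06] w0.0633
[-0.06621387006028423, -0.00017446662136189365]
False
push t25.84 p [0.4587 0.1368 0.1731] F [ 0.3  0.8 -6.7] T [-0.2   0.    0.05] w0.0635
moved along wall normal 0.005975859160488784
```

View pics/z_m.png

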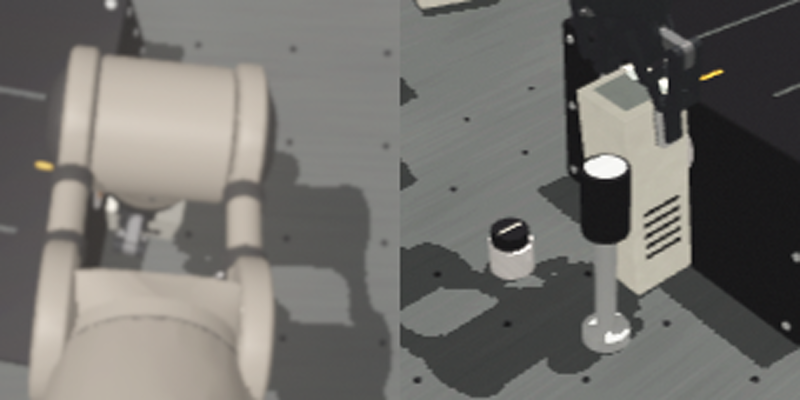

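Fz of -6.7 says the tool now carries most of the weight, so the lamp has swivelled in the grip. I'll measure the lean from the depth picture.

```bash
cat > face.py <<'E'
from h import *
def face(tag):
    m=optics.camera_model("scene"); d=np.load(f"pics/scene_{tag}d.npy"); P=cloud(m,d); im=cv2.imread(f"pics/scene_{tag}.png").astype(int)
    S=np.stack([(P[...,:2]-PF)@SX,(P[...,:2]-PF)@SYV,P[...,2]],-1)
    b=(d>0)&(S[...,0]>-.125)&(S[...,0]<.01)&(abs(S[...,1])<.05)&(im.min(2)>90)&(S[...,2]>.01)
    # right side: y~-.032 ; rear: rest
    Q=S[b&(S[...,1]>-.027)&(S[...,2]<.15)&(S[...,0]<-.03)]
    A=np.c_[Q[:,1],Q[:,2],np.ones(len(Q))]
    w=np.ones(len(Q),bool)
    for _ in range(6):
        c=np.linalg.lstsq(A[w],Q[w,0],rcond=None)[0]; e=Q[:,0]-A@c; w=abs(e)<.003
    print(tag,"rear face: n",w.sum(),"x at z=0,y=0: %.4f"%c[2],"lean %.3f"%-np.arctan(c[1]),"yaw %.3f"%-np.arctan(c[0]))
    Q=S[b&(S[...,1]<-.02)&(S[...,2]<.15)]
    print("   lowest pts right side: ymin",np.percentile(Q[:,1],[2,50,98]).round(4),"x max", np.percentile(Q[:,0],99.5).round(4),"zmin",np.percentile(Q[:,2],.5).round(4))
if __name__=="__main__":
    import sys
    for t in sys.argv[1:]: face(t)
E
python3 face.py g i j l m 2>&1
python3 -c "
from h import *
overlay('m',[-.0602,-.0002],0,.13)"
```

```text
g rear face: n 585 x at z=0,y=0: -0.0989 lean 0.169 yaw -0.007
   lowest pts right side: ymin [-0.0316 -0.029  -0.022 ] x max -0.0016 zmin 0.0107
i rear face: n 589 x at z=0,y=0: -0.0987 lean 0.130 yaw -0.007
   lowest pts right side: ymin [-0.0316 -0.0294 -0.0267] x max -0.0019 zmin 0.011
j rear face: n 177 x at z=0,y=0: -0.0803 lean 0.091 yaw 0.863
   lowest pts right side: ymin [-0.0294 -0.0234 -0.0202] x max -0.0012 zmin 0.0107
l rear face: n 153 x at z=0,y=0: -0.0705 lean 0.102 yaw 0.001
   lowest pts right side: ymin [-0.0334 -0.0313 -0.0229] x max -0.002 zmin 0.0105
m rear face: n 177 x at z=0,y=0: -0.0645 lean 0.106 yaw -0.007
   lowest pts right side: ymin [-0.0336 -0.0313 -0.0235] x max -0.0022 zmin 0.0106
```

View pics/ov_m.png

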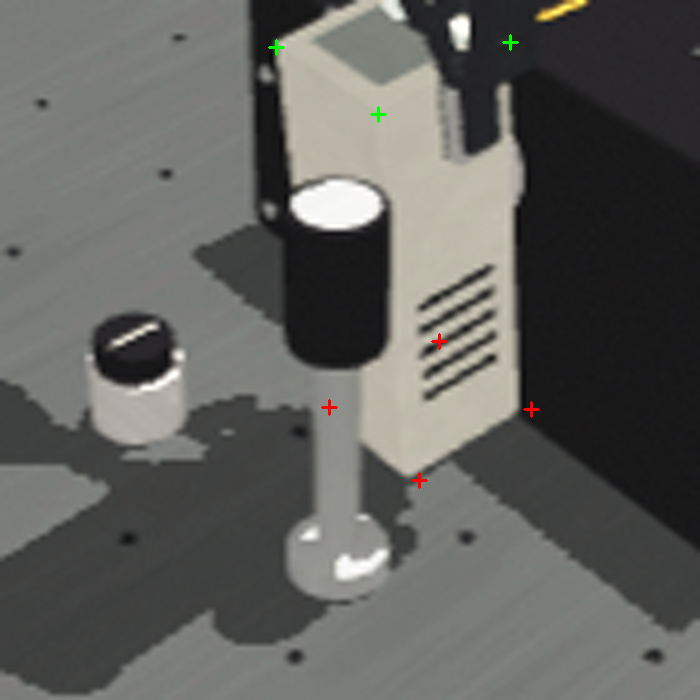

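View pics/ov_l.png

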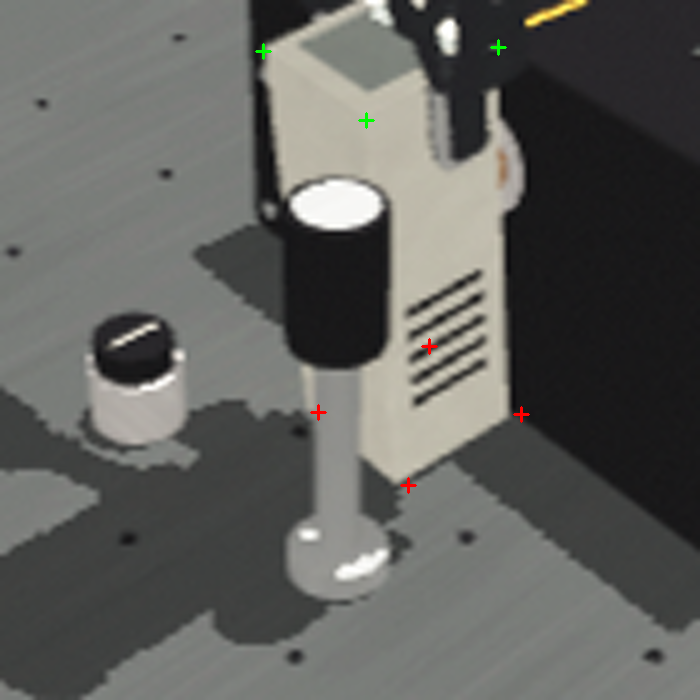

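The lamp leans 0.106 rad, having swivelled 0.024 in the fingers, and its front edge is about 1 mm from the wall. I'll feel down to the bench, feel for the wall, and then stand it down.

```bash
cat >> h.py <<'E'
def tool2(M,y,ln,dl,z0=0.,gx=.008,gz=.169):
    p,_=tool(M,y,ln,2,-1,gx,gz,z0); _,q=tool(M,y,ln+dl,2,-1,gx,gz,z0); return p,q
def rearM(ln,y=0.,gx=.008,gz=.169):
    s=r.read_state(); R=Ro.from_euler('z',SY+y)*Ro.from_euler('y',-ln)
    c=s["eef_pos"]+R.apply([-.032-gx,0,-gz]); return w2s(c),c[2]
E
python3 - <<'E'
from h import *
print(rearM(.106))
s=r.read_state()
hit=r.move_straight(s["eef_pos"]-[0,0,.004],speed=.005,max_force=5); s=st("lowered %s"%hit)
print(rearM(.106))
p=s["eef_pos"].copy(); p[:2]+=.006*SX
hit=r.move_straight(p,speed=.006,max_force=5); st("push %s"%hit); print(rearM(.106))
snap("n"); 
E
python3 face.py n
```

```text
(array([-0.06438711, -0.00019128]), np.float64(0.0008869296473020538))
lowered True t26.27 p [0.4588 0.1369 0.1727] F [0.8 1.6 5.8] T [ 0.03 -0.14  0.07] w0.0630
(array([-0.0642454 , -0.00016852]), np.float64(0.0004385489084293148))
push True t26.88 p [0.4591 0.1382 0.1726] F [-1.1 -2.8  4.7] T [-0.85  0.09 -0.06] w0.0632
(array([-0.06297685, -0.00035305]), np.float64(0.00029830216624696093))
n rear face: n 189 x at z=0,y=0: -0.0648 lean 0.094 yaw -0.003
   lowest pts right side: ymin [-0.0337 -0.0315 -0.0227] x max -0.002 zmin 0.0108
```

View pics/z_n.png

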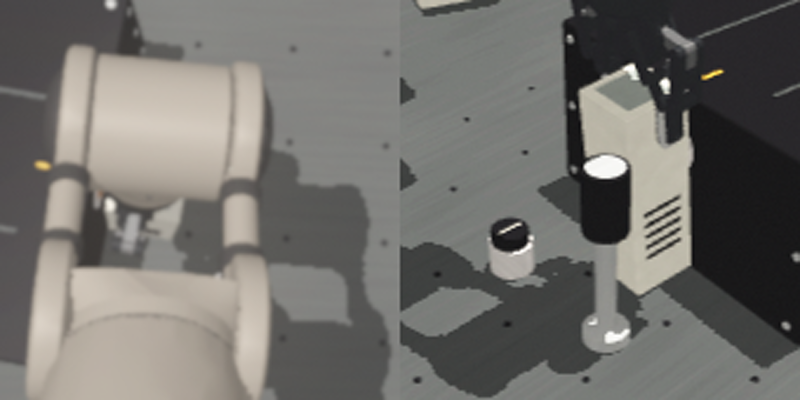

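```bash
python3 - <<'E'
from h import *
M0,z=rearM(.094); print(M0,z)
# stand down, ending with rear edge 64.5 mm from wall
for ln in (.06,.03,.0):
    f=1-ln/.094
    Mt=np.array([M0[0]*(1-f)+f*-.0645,M0[1]]); p,q=tool2(Mt,0,ln,.036,z0=.0003)
    hit=r.move_straight(p,q,speed=.015,max_force=15); st("ln%.2f %s"%(ln,hit))
    if hit: break
snap("o")
E
python3 face.py o
```

```text
[-0.06504065 -0.00037752] 0.0006052464058291518
ln0.06 False t27.52 p [0.4598 0.1439 0.1717] F [-1.8 -2.5  6.8] T [-1.24  0.36 -0.08] w0.0637
ln0.03 False t28.03 p [0.4604 0.1491 0.1707] F [-2.2 -2.5  6.8] T [-1.3   0.28 -0.06] w0.0630
ln0.00 False t28.54 p [0.4611 0.1541 0.1698] F [-3.1 -3.9  9.3] T [-1.32  0.37 -0.13] w0.0634
o rear face: n 346 x at z=0,y=0: -0.0651 lean 0.000 yaw 0.004
   lowest pts right side: ymin [-0.0336 -0.0313 -0.0217] x max -0.0017 zmin 0.011
```

View pics/z_o.png

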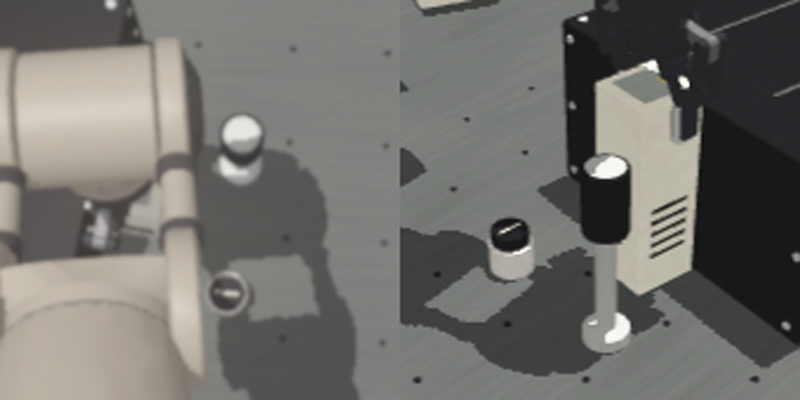

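```bash
python3 - <<'E'
from h import *
s=st()
p=s["eef_pos"]+[0,0,.0006]; r.move_straight(p,speed=.005); s=st("raise")
p=s["eef_pos"].copy(); p[:2]+=.0025*SX
hit=r.move_straight(p,speed=.005,max_force=7); s2=st("push %s"%hit); print((s2["eef_pos"]-s["eef_pos"])[:2]@SX)
snap("p")
command_gripper(.08); r.hold(.3); s=st("open")
r.move_straight(s["eef_pos"]+[0,0,.1],speed=.12)
r.reach(np.array([.40,-.08,.30]),s["eef_rot"]); st("away")
snap("q")
E
python3 face.py p q; python3 meas.py q
```

```text
t28.64 p [0.4611 0.154  0.1697] F [-2.7 -3.7  8.2] T [-1.33  0.35 -0.03] w0.0633
raise t29.03 p [0.4609 0.1539 0.1699] F [ 0.5 -3.5 -3.3] T [-0.98 -0.42  0.02] w0.0630
push True t29.49 p [0.4609 0.1551 0.1698] F [-0.6 -1.1  4.8] T [-0.45 -0.03 -0.08] w0.0631
0.0011752062209307564
open t30.21 p [0.4605 0.1545 0.1689] F [0.5 0.3 0.2] T [0.   0.   0.05] w0.0801
away t32.16 p [ 0.4002 -0.0795  0.2997] F [-0.  -0.2  0.7] T [0.   0.   0.01] w0.0801
p rear face: n 376 x at z=0,y=0: -0.0636 lean 0.003 yaw -0.000
   lowest pts right side: ymin [-0.0333 -0.031  -0.022 ] x max -0.0008 zmin 0.0106
q rear face: n 384 x at z=0,y=0: -0.0636 lean 0.002 yaw 0.004
   lowest pts right side: ymin [-0.0328 -0.0305 -0.0214] x max -0.001 zmin 0.0113
top size [64.4 64.3] yaw -0.0000 ctr [-0.0316  0.0001] front [0.0004 0.0001] zmean 0.1901 zstd 0.0018
   det [0.5047 0.0503] 282
scene size [66.4 66.8] yaw -0.0031 ctr [-0.0329  0.0007] front [-0.0009  0.0006] zmean 0.1911 zstd 0.0018
   det [0.5076 0.047 ] 260
```

View pics/z_q.png

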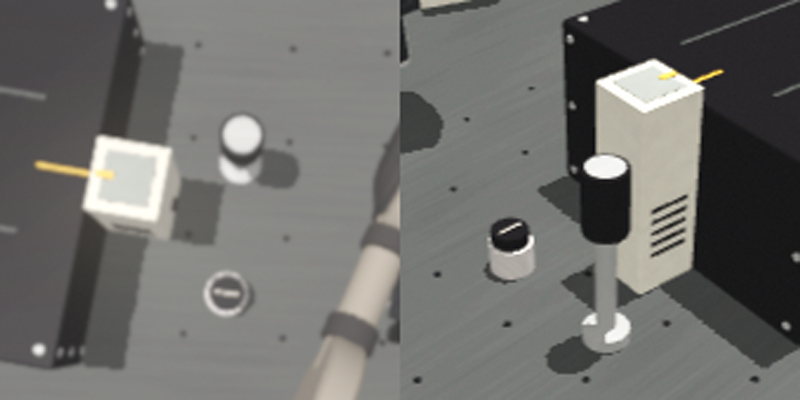

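The lamp stands flush: ticks and port line are in line at (107,175), yaw is about 0, and both cameras put the front edge within 1 mm of the wall. The detector and mount are where they started, so I'm handing in.

```bash
python3 - <<'E'
from h import *
r.finish_job(); st("done")
E
```

```text
the job is handed in; nothing more can be done
the job is handed in; nothing more can be done
```

The lamp housing is standing flush against the spectrometer wall, centred on the port. I handed the job in at about 32 s of the 69 s allowed.

**First leg:** I gripped it front and back and tipped it to a lean of 0.17 rad. It took four pivots (rear right, rear left, rear right, rear left), then I stood it down about 35 mm from the wall and let go.

**Second leg:** I gripped it by its sides and tipped it to about 0.13 rad. It took three more pivots, after which I felt for the bench and the wall, stood it down, pushed it home gently and released it.

**Last checks, after release:**

| Check | Top camera | Scene camera |
|---|---|---|
| Front edge to wall | +0.4 mm | -0.9 mm |
| Off the port's centre line | 0.1 mm | 0.6 mm |
| Yaw to the wall | 0.000 rad | -0.003 rad (+0.004 by a fit to the rear face) |
| Lean | not measured | 0.002 rad |

- **Camera disagreement:** the two cameras differ by about 1.3 mm on the wall gap. That is within their calibration, and both readings are inside the 3 mm limit.
- **Bystanders:** the detector measured the same as at the start. The mount looked unmoved in the pictures. I did not re-measure the screwdriver, but the arm stayed well away from it.
- **Swivel in the second grip:** the housing swivelled about 0.02 rad between the fingers, and the tool briefly carried most of its weight. By my estimate the rear edge rose about 1 mm, well under the 6 mm limit. I then lowered it back to the bench.

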